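Sweep the cut-off bed clear and set the gauge blade in its slot

TASK

Pick up the bench brush and sweep all three metal offcuts along the cut-off bed into the blue scrap bin at its open end, moving them only with the brush. Then stand the brush back on its green-edged mat, bristles down, and finally lift the orange-handled gauge blade from its wooden rack, push it down into the slot across the bed until its shoulders rest on the bed, and let go. Leave everything else on the bench where it is.

Things in the scene. Friction and masses are not known exactly. Their poses are not given: they have to be found in the camera images.
- bed: Fixed bare steel cut-off bed, 230 mm wide (its x), 280 mm long (y from -150 to +130 mm), flat top 60 mm above the bench. Teal rails 12 mm thick and 25 mm above the top line both long sides: channel 206 mm wide, open at both ends; its +y end drops into the scrap bin. Offcuts lie between y = -70 and +130 mm; behind them it is free. Origin: on the bench, under the slot's middle.
- slot (a point): Middle of the mouth of the slot across the bed, at the height of the bed's top (60 mm above the bench); axes as the bed. The slot is 100 mm long along x, 10 mm wide along y, 36 mm deep, square-edged; short yellow stripes on the bed mark both its ends.
- scrap_bin (a point): Middle of the inner floor of the blue open bin fixed to the bed's +y end, 54 mm below the bed's top; axes as the bed. Inside 218 mm (x) by 131 mm (y); floor 6 mm above the bench, its three outer walls reach 85 mm above the bench; no wall on the bed's side.
- brush: Loose bench brush, about 0.25 kg, bristles down on its mat: rigid straw-coloured bristle block 170 mm (x) by 40 mm (y), 36 mm high; wooden back 174 by 44 mm up to 57 mm; on top a red bow handle along x: bar 120 mm long, 20 mm thick (y), 24 mm high, middle 92 mm above the bristle tips, open below it. Grip the bar across y. Origin: middle of the bristle underside, z up.
- mat: Fixed rubber mat with a green edge, 220 mm (its x) by 120 mm (its y), 3 mm thick; origin at the middle of its underside. Its place and the rack's may be swapped.
- gauge: Loose T-shaped aluminium gauge, 0.18 kg, upright in the rack: blade 90 mm wide (x), 5 mm thick (y), from its foot up to 30 mm; shoulders 126 mm wide from 30 to 62 mm; orange handle 60 mm (x) by 16 mm (y) from 60 to 96 mm, to be gripped across y. Origin: middle of the foot, z up. Symmetric: either way round will do.
- rack: Fixed dark wooden rack block 160 mm (its x) by 60 mm (its y), 45 mm high, with a slot like the bed's (100 by 10 mm along x, 36 mm deep), in which the gauge hangs on its shoulders, foot 15 mm above the bench. Origin: middle of its underside.
- offcut_square: Loose, easily sliding dark steel square-tube offcut 60 mm long (its x), 40 by 40 mm, about 0.2 kg, lying on the bed. Origin: its centre.
- offcut_tall: Loose rust-red steel tube offcut 64 mm long (its x), 30 mm wide (y), 40 mm high (z), about 0.18 kg, lying on the bed. Origin: its centre.
- offcut_flat: Loose solid brass offcut 60 mm long (its x), 40 mm wide (y), 25 mm high (z), about 0.3 kg, lying on the bed. Origin: its centre.
- jar: Bystander: glass jar with a red cap, 72 mm across, 110 mm high. Origin: middle of its underside.
- bolt: Bystander: big steel bolt standing on its hex head, 34 mm across, 99 mm high. Origin: middle of its underside.
- brick: Bystander: grey concrete block 100 by 70 by 50 mm. Origin: middle of its underside.
- wrench: Bystander: wrench 190 mm long lying on the bench.
Mind the look-alikes: they are no part of the job. Of the things like the gauge, leave any that is turquoise; of the rest the smaller one is meant.

How it is judged:
On the way, in this order (a step that is already met when the one before it is completed fails the run):
1. all three offcuts are in the scrap bin (x of offcut_square in the frame of scrap_bin between -0.109 and 0.109 m and y of offcut_square in the frame of scrap_bin between -0.066 and 0.066 m and z of each of offcut_square, offcut_tall, offcut_flat in the frame of scrap_bin below 0.068 m and x of offcut_tall in the frame of scrap_bin between -0.109 and 0.109 m and y of offcut_tall in the frame of scrap_bin between -0.066 and 0.066 m and x of offcut_flat in the frame of scrap_bin between -0.109 and 0.109 m and y of offcut_flat in the frame of scrap_bin between -0.066 and 0.066 m), for 0.2 s.
2. the brush stands bristles down on its mat, released (x of brush in the frame of mat between -0.06 and 0.06 m and y of brush in the frame of mat between -0.05 and 0.05 m and z of brush in the frame of mat below 0.008 m and angle between brush's own z axis and vertical below 0.12 rad and contact force between the fingers and brush below 0.2 N and linear speed of brush below 0.02 m/s), for 0.2 s.
3. the gauge blade is in the bed's slot down to its shoulders, released (horizontal distance between gauge and slot below 0.01 m and z of gauge in the frame of slot below -0.026 m and angle between gauge's own z axis and vertical below 0.2 rad and angle between the x axis of gauge and the x axis of bed, either way round below 0.15 rad and contact force between the fingers and gauge below 0.2 N and linear speed of gauge below 0.02 m/s), for 0.2 s.
At the end, for the whole second after the job is handed in: All three offcuts lie still in the bin (centres inside its walls, at most 68 mm above its floor); the brush stands released on the mat (middle within 60 mm along, 50 mm across, tilt under 0.12 rad); the gauge stands released in the bed's slot, foot 26 mm or more below the bed's top (all of step 1 and all of step 2 and all of step 3 and linear speed of each of offcut_square, offcut_tall, offcut_flat below 0.03 m/s); the robot touches nothing.
It fails at once if an offcut is touched with the gripper, the arm or the gauge instead of the brush (contact force between any of the fingers, the arm, gauge and offcut_square above 1 N or contact force between any of the fingers, the arm, gauge and offcut_tall above 1 N or contact force between any of the fingers, the arm, gauge and offcut_flat above 1 N).
It fails at once if a bystander (jar, bolt, brick, wrench) is shifted by more than 30 mm (distance of any of jar, bolt, brick, wrench from where it was at the start of the episode above 0.03 m).
It also fails if it takes over 64 s, if anything falls off the work surface, if the arm or the gripper's body presses on something with over 40 N, if the wrist force passes 120 N, or if a joint passes its speed limit or range.

ROBOT

A 7-joint arm with a two-finger parallel gripper is mounted at the origin on the work surface. World frame = base frame: x ahead of the robot, y to its left, z up, the work surface at z = 0. Lengths are in m, angles in rad, forces in N, time in s.
With the tool pointing down it reaches from about 0.425 to 1.025 m from the base axis. Payload 9.4 kg.
Tool frame: the origin (TCP) lies between the finger pads; the fingertips stand 11 mm ahead of it and the grasp point (between the pads) lies 8 mm behind it; z points along the fingers, y is the line along which they close (so a half turn about z gives the same grasp; the last joint's range is limited). The gripper opens to 93 mm and grips with 3 to 60 N. Pads are 15 mm wide; open, the fingers measure 128 mm over their backs; the gripper's body (75 mm by 188 mm) begins 65 mm behind the grasp point.
Start: joints at [-1.262, 0.599, -0.003, 1.599, 0.002, 0.943, -0.08], TCP at [0.273, 0.672, 0.23] pointing down, gripper open.
Joint ranges: [-2.57, 2.57], [-0.35, 1.97], [-1.29, 1.29], [0.11, 2.56], [-1.05, 4.19], [0.11, 1.86], [-2.63, 2.63]. Speed limits (rad/s): [2.22, 2.22, 3.01, 3.01, 3.14, 3.14, 3.14].

INTERFACE

Orientations are given as a unit quaternion [w, x, y, z].
In Python, from workcell import sensors, optics, hand_in gives the robot as it stands.
- The arm moves only by the tool servo_tool, never from a script. Its argument "commands" is a list of rows, each an object of numbers: "tx", "ty", "tz": the shift along the world's x, y, z scaled (see below); "yaw": the turn about the world's z scaled (see below). A call has 1 to 12 rows; each row is the pose to reach, as a shift and turn from the pose commanded when the call began, turning the shorter way round; what a row does not reach only later rows make up. The controller multiplies each number of a shift by 0.4 m and each number of a turn by 180 degrees. A row lasts 1/10 s, in which the tool goes at most 50 mm and 8.59 degrees, less where a joint would pass 70% of its speed; a pose out of reach is approached as far as the arm can. A call with a number of a shift or a turn outside -1 to 1 is refused whole. A call with a gripper value outside its range is refused whole. "grip" is the opening, from -1 (shut) to 1 (fully open), set as the call begins (left out, the last holds). The fingers move at their own pace and stop on an object; "newtons" is the grip in N (left out, the last holds). Time passes only in rows, so rows that repeat a pose let the fingers close. It gives the time, the measured TCP pose, the force, the opening and the grip force at its end, in the units of the state.
- sensors.read_state(): the state, without advancing time (a new reading comes with each control period).
- optics.capture(name): name is "side" or "top"; returns the picture (420x560x3 uint8, red, green, blue); there is no depth.
- optics.calibration(name): a dict with "K" (3x3 intrinsics, pixels), "k1" (the pictures are not rectified: a ray, as slopes to the right and down, at radius r is drawn at 1 + k1 r^2 times it, then the intrinsics apply), "xyz" and "rotation" of the camera in the world. Camera axes: x right, y down, z forward; pixel columns grow to the right and rows downward; lengths in m; the calibration is good to about 2 mm. A picture is of the moment at which its call begins. calibration takes no time and is no camera call.
- hand_in(): hands the job in; it is judged then, once.
The state is a dict: "time": time; "joint_positions": joint angles; "qvel": joint speeds; "joint_torque": joint torques, N m; "ee_pos": TCP position; "orientation": TCP orientation; "contact_force": force on the tool from outside, world axes, zero at the start; "moment": the same for the moment, N m; "opening": finger opening in m; "gripper_force": force on a finger pad.
Only numpy, scipy, OpenCV 4.12 (cv2) and the standard library are available. Lean on these libraries where they do the work, as an engineer would, in place of code of your own. Each camera call takes 0.05 s, during which the arm holds its last target. There are 200 camera calls.

## Working session

There is one attempt and no reset: what is moved stays moved. The work goes in short steps, Python scripts to look and compute and a tool call to move; the robot and the scene stay as the last step left them, time stands still between calls to the robot, and variables do not carry over. Pictures are saved under pics/ and viewed, at most 10 in all, crops included, and the job is handed in when it is done.

Besides the shell and the picture viewer there is one more tool, called after "Call:" in YAML: its name, and indented under it one key for each argument. servo_tool: Moves the arm, as the interface text tells. Its arguments: {"type":"object","properties":{"commands":{"type":"array","items":{"type":"object","properties":{"tx":{"type":"number","minimum":-1,"maximum":1},"ty":{"type":"number","minimum":-1,"maximum":1},"tz":{"type":"number","minimum":-1,"maximum":1},"yaw":{"type":"number","minimum":-1,"maximum":1}}}},"grip":{"type":"number"},"newtons":{"type":"number"}},"required":["commands"]}

```bash
mkdir -p pics; cat > h.py <<'E'
import numpy as np, cv2
from workcell import sensors, optics
def cal(n):
    c=optics.calibration(n); R=np.array(c["rotation"],float)
    if R.shape!=(3,3):
        from scipy.spatial.transform import Rotation as Ro
        R=Ro.from_quat(R[[1,2,3,0]]).as_matrix()
    return np.array(c["K"]),float(c["k1"]),np.array(c["xyz"]),R
def ray(n,px):
    K,k,o,R=cal(n)
    u=cv2.undistortPoints(np.array(px,float).reshape(-1,1,2),K,np.array([k,0,0,0,0.])).reshape(-1,2)
    return o,np.c_[u,np.ones(len(u))]@R.T
def onz(n,px,z):
    o,d=ray(n,px); return o+d*((z-o[2])/d[:,2])[:,None]
def snap(n,f):
    im=optics.capture(n); cv2.imwrite(f"pics/{f}.png",im[:,:,::-1]); return im
E
python3 - <<'E'
from h import *
for n in("top","side"):
    snap(n,n+"0"); c=optics.calibration(n); print(c)
s=sensors.read_state(); print(s["time"],s["ee_pos"],s["orientation"],s["opening"],s["contact_force"])
E
```

```text
{'K': array([[383.72798898,   0.        , 282.26398574],
       [  0.        , 383.72798898, 205.3615328 ],
       [  0.        ,   0.        ,   1.        ]]), 'k1': -0.0189576905257771, 'xyz': array([ 0.41466994, -0.06861825,  1.06673009]), 'rotation': array([-0.03878231,  0.70995952, -0.70199161,  0.04075773])}
{'K': array([[463.14671435,   0.        , 273.62874166],
       [  0.        , 463.14671435, 217.82122481],
       [  0.        ,   0.        ,   1.        ]]), 'k1': -0.04766128630395802, 'xyz': array([-0.26564319, -0.9678794 ,  1.14460799]), 'rotation': array([-0.37945751,  0.85539203, -0.32106687,  0.14571388])}
0.1 [0.27269187 0.67131212 0.22884497] [-6.27190724e-05  1.91699586e-01  9.81453401e-01 -6.97139855e-04] 0.09280717184352812 [-0.76694235 -0.70965468 -0.74618288]
```

View pics/top0.png

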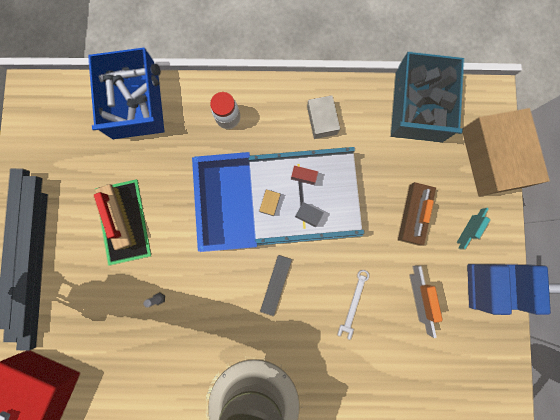

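View pics/side0.png

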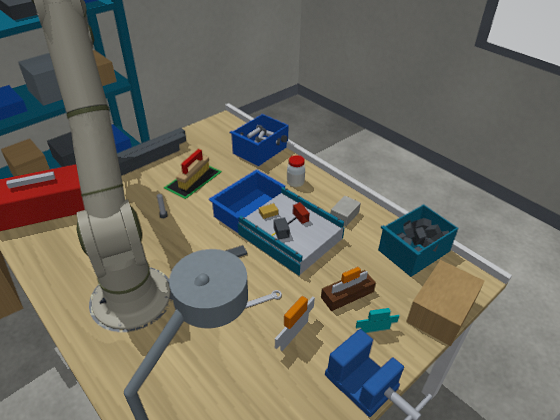

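The pictures show the bed at the centre of the top view. The bin is at its left end (225,200) and the brush is on its mat at (120,220). The racked gauge is at (420,213), and a larger orange look-alike is at (428,300). The offcuts are at (305,175), (270,202) and (310,214).

```bash
python3 - <<'E'
from h import *
im=cv2.imread("pics/top0.png"); hsv=cv2.cvtColor(im,cv2.COLOR_BGR2HSV); np.set_printoptions(precision=4,suppress=True)
def m(name,lo,hi,box,z,view="top",hs=hsv):
    M=cv2.inRange(hs,np.array(lo),np.array(hi)); k=np.zeros_like(M); x0,y0,x1,y1=box; k[y0:y1,x0:x1]=M[y0:y1,x0:x1]
    p=cv2.findNonZero(k); r=cv2.minAreaRect(p); b=cv2.boxPoints(r); w=onz(view,b,z)[:,:2]; c=w.mean(0)
    e=[w[1]-w[0],w[2]-w[1]]; L=[np.linalg.norm(v) for v in e]; v=e[int(L[1]>L[0])]
    print(name,len(p),"px",np.array(r[0]),"c",c,"L",np.array(L),"ang long",np.degrees(np.arctan2(v[1],v[0])),"\n",np.c_[b,w].round(3).tolist())
m("mat green",(45,120,80),(75,255,255),(95,170,160,270),.003)
m("bar red all",(0,170,60),(8,255,255),(85,170,140,260),.107)
m("bar red bright",(0,170,190),(8,255,255),(85,170,140,260),.107)
m("gauge orange",(6,170,120),(18,255,255),(400,170,440,250),.111)
m("gauge orange bright",(6,170,220),(18,255,255),(400,170,440,250),.111)
m("other orange",(6,170,120),(18,255,255),(400,255,450,340),.1)
m("rail teal",(80,80,40),(100,255,255),(245,140,370,250),.085)
m("rail top",(80,80,40),(100,255,255),(235,140,370,165),.085)
m("rail bot",(80,80,40),(100,255,255),(235,225,370,250),.085)
m("yellow top",(22,120,120),(35,255,255),(280,160,320,200),.06)
m("yellow bot",(25,120,150),(35,255,255),(295,218,315,240),.06)
m("bin",(108,120,60),(125,255,255),(185,145,262,255),.085)
def crop(b,s): x0,y0,x1,y1=b; return cv2.resize(im[y0:y1,x0:x1],None,fx=s,fy=s,interpolation=cv2.INTER_CUBIC)
a=crop((85,170,165,270),3.75); g=crop((390,170,470,270),3.75); c=crop((185,140,385,255),3)[:225*2]
out=np.zeros((375+345,600,3),np.uint8); out[:375,:300]=a; out[:375,300:]=g; out[375:375+345]=c
out=cv2.resize(out,None,fx=.8,fy=.8); cv2.imwrite("pics/crop.png",out)
E
```

```text
mat green 402 px [122.4723 221.735 ] c [0.4852 0.3734] L [0.12   0.2206] ang long -166.93316154983617 
 [[94.488, 186.932, 0.581, 0.458], [136.565, 179.358, 0.604, 0.34], [150.457, 256.538, 0.389, 0.29], [108.38, 264.112, 0.367, 0.405]]
bar red all 465 px [106.7 215.1] c [0.4938 0.3709] L [0.0333 0.1234] ang long -158.3900318461241 
 [[92.8, 194.4, 0.546, 0.409], [105.4, 190.2, 0.557, 0.378], [120.6, 235.8, 0.442, 0.333], [108.0, 240.0, 0.431, 0.364]]
bar red bright 280 px [103.3437 214.7264] c [0.4946 0.3794] L [0.0156 0.1162] ang long -158.73276358847482 
 [[93.405, 194.166, 0.546, 0.408], [99.323, 192.247, 0.551, 0.393], [113.282, 235.287, 0.443, 0.351], [107.364, 237.206, 0.438, 0.366]]
gauge orange 147 px [426.3024 210.4219] c [ 0.5142 -0.4328] L [0.058  0.0223] ang long -13.692397104618491 
 [[419.58, 220.624, 0.488, -0.415], [424.351, 198.361, 0.545, -0.429], [433.024, 200.219, 0.54, -0.451], [428.254, 222.483, 0.484, -0.437]]
gauge orange bright 103 px [428.1923 210.5385] c [ 0.5139 -0.4375] L [0.0555 0.0114] ang long -12.988928455607994 
 [[423.846, 220.769, 0.488, -0.426], 
[... 1066 characters left out ...]
 0.424, -0.006]]
yellow top 2 px [298.  164.5] c [ 0.6389 -0.1116] L [0.     0.0027] ang long 0.36234551605159554 
 [[298.0, 165.0, 0.638, -0.112], [298.0, 165.0, 0.638, -0.112], [298.0, 164.0, 0.64, -0.112], [298.0, 164.0, 0.64, -0.112]]
yellow bot 10 px [303.5 225. ] c [ 0.4772 -0.1271] L [0.0026 0.0158] ang long -179.72264141858452 
 [[303.0, 222.0, 0.485, -0.126], [304.0, 222.0, 0.485, -0.128], [304.0, 228.0, 0.469, -0.128], [303.0, 228.0, 0.469, -0.126]]
bin 4755 px [223.2399 201.515 ] c [0.5356 0.0817] L [0.1535 0.2476] ang long -174.35511331837813 
 [[190.194, 156.439, 0.652, 0.171], [248.744, 151.782, 0.666, 0.019], [256.286, 246.591, 0.419, -0.006], [197.736, 251.248, 0.406, 0.143]]
```

View pics/crop.png

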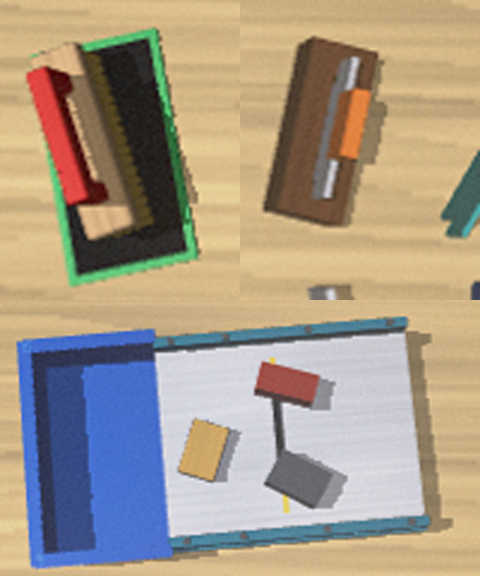

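The crops show the brush bar turned about 21° on the mat. The rack slot is turned about -13°, the bed about +5.7°, and the bed slot is partly covered by the offcuts. I'll move over the brush first.

Call:
servo_tool:
  commands:
    - {"tx":0.554,"ty":-0.731,"tz":0,"yaw":0.241}
    - {"tx":0.554,"ty":-0.731,"tz":0,"yaw":0.241}
    - {"tx":0.554,"ty":-0.731,"tz":0,"yaw":0.241}
    - {"tx":0.554,"ty":-0.731,"tz":0,"yaw":0.241}
    - {"tx":0.554,"ty":-0.731,"tz":0,"yaw":0.241}
    - {"tx":0.554,"ty":-0.731,"tz":0,"yaw":0.241}
    - {"tx":0.554,"ty":-0.731,"tz":0,"yaw":0.241}
    - {"tx":0.554,"ty":-0.731,"tz":0,"yaw":0.241}
    - {"tx":0.554,"ty":-0.731,"tz":0,"yaw":0.241}
    - {"tx":0.554,"ty":-0.731,"tz":0,"yaw":0.241}
    - {"tx":0.554,"ty":-0.731,"tz":0,"yaw":0.241}
  grip: 1

```text
time: 1.2
ee_pos: [0.493, 0.3812, 0.2295]
orientation: [-0.0, -0.186, 0.983, 0.0]
contact_force: [0.3, 0.6, -0.6]
opening: 0.0928
gripper_force: 0.0
```

Call:
servo_tool:
  commands:
    - {"tz":-0.12}
    - {"tz":-0.22}
    - {"tz":-0.29}
    - {"tz":-0.33}
    - {"tz":-0.357}
    - {"tz":-0.357}
    - {"tz":-0.357}

```text
invalid input at $.commands[0]: expected keys tx, ty, tz, yaw
```

Call:
servo_tool:
  commands:
    - {"tz":0}
    - {"tz":0}
    - {"tz":0}
    - {"tz":0}
    - {"tz":0}
    - {"tz":0}
    - {"tz":0}
    - {"tz":0}
  grip: -1
  newtons: 50

```text
invalid input at $.commands[0]: expected keys tx, ty, tz, yaw
```

Call:
servo_tool:
  commands:
    - {"tx":0,"ty":0,"yaw":0,"tz":-0.12}
    - {"tx":0,"ty":0,"yaw":0,"tz":-0.22}
    - {"tx":0,"ty":0,"yaw":0,"tz":-0.29}
    - {"tx":0,"ty":0,"yaw":0,"tz":-0.33}
    - {"tx":0,"ty":0,"yaw":0,"tz":-0.357}
    - {"tx":0,"ty":0,"yaw":0,"tz":-0.357}
    - {"tx":0,"ty":0,"yaw":0,"tz":-0.357}

```text
time: 1.9
ee_pos: [0.4942, 0.3803, 0.0874]
orientation: [0.0, -0.185, 0.983, 0.0]
contact_force: [0.2, -0.1, -0.3]
opening: 0.0928
gripper_force: 0.0
```

Call:
servo_tool:
  commands:
    - {"tx":0,"ty":0,"yaw":0,"tz":0}
    - {"tx":0,"ty":0,"yaw":0,"tz":0}
    - {"tx":0,"ty":0,"yaw":0,"tz":0}
    - {"tx":0,"ty":0,"yaw":0,"tz":0}
    - {"tx":0,"ty":0,"yaw":0,"tz":0}
    - {"tx":0,"ty":0,"yaw":0,"tz":0}
    - {"tx":0,"ty":0,"yaw":0,"tz":0}
    - {"tx":0,"ty":0,"yaw":0,"tz":0}
  grip: -1
  newtons: 50

```text
time: 2.7
ee_pos: [0.4944, 0.3793, 0.0868]
orientation: [-0.0, -0.185, 0.983, -0.0]
contact_force: [0.5, 0.3, 0.6]
opening: 0.0336
gripper_force: 0.0
```

Call:
servo_tool:
  commands:
    - {"tx":0,"ty":0,"yaw":0,"tz":0}
    - {"tx":0,"ty":0,"yaw":0,"tz":0}
    - {"tx":0,"ty":0,"yaw":0,"tz":0}
    - {"tx":0,"ty":0,"yaw":0,"tz":0}

```text
time: 3.1
ee_pos: [0.4943, 0.3793, 0.0867]
orientation: [-0.0, -0.185, 0.983, -0.0]
contact_force: [-0.0, 0.3, -1.0]
opening: 0.0193
gripper_force: 50.0
```

Call:
servo_tool:
  commands:
    - {"tx":0,"ty":0,"yaw":0,"tz":0.06}
    - {"tx":0,"ty":0,"yaw":0,"tz":0.16}
    - {"tx":0,"ty":0,"yaw":0,"tz":0.27}
    - {"tx":0,"ty":0,"yaw":0,"tz":0.37}
    - {"tx":0.01,"ty":-0.05,"yaw":-0.01,"tz":0.41}
    - {"tx":0.02,"ty":-0.15,"yaw":-0.02,"tz":0.41}
    - {"tx":0.04,"ty":-0.26,"yaw":-0.04,"tz":0.41}
    - {"tx":0.05,"ty":-0.37,"yaw":-0.06,"tz":0.41}
    - {"tx":0.06,"ty":-0.48,"yaw":-0.08,"tz":0.41}
    - {"tx":0.07,"ty":-0.59,"yaw":-0.087,"tz":0.41}
    - {"tx":0.08,"ty":-0.7,"yaw":-0.087,"tz":0.41}
    - {"tx":0.09,"ty":-0.8,"yaw":-0.087,"tz":0.41}

```text
time: 4.3
ee_pos: [0.5294, 0.0559, 0.2501]
orientation: [-0.001, -0.048, 0.999, -0.0]
contact_force: [0.0, 0.3, -2.6]
opening: 0.0197
gripper_force: 50.0
```

Call:
servo_tool:
  commands:
    - {"tx":0.02,"ty":-0.11,"yaw":0,"tz":0}
    - {"tx":0.03,"ty":-0.22,"yaw":0,"tz":0}
    - {"tx":0.05,"ty":-0.33,"yaw":0,"tz":0}
    - {"tx":0.06,"ty":-0.44,"yaw":0,"tz":0}
    - {"tx":0.07,"ty":-0.55,"yaw":0,"tz":0}
    - {"tx":0.08,"ty":-0.64,"yaw":0,"tz":0}
    - {"tx":0.09,"ty":-0.7,"yaw":0,"tz":0}
    - {"tx":0.09,"ty":-0.74,"yaw":0,"tz":0}
    - {"tx":0.09,"ty":-0.74,"yaw":0,"tz":0}
    - {"tx":0.09,"ty":-0.74,"yaw":0,"tz":0}

```text
time: 5.3
ee_pos: [0.5658, -0.2358, 0.2503]
orientation: [-0.0, -0.049, 0.999, 0.001]
contact_force: [-0.3, 0.6, -2.5]
opening: 0.0198
gripper_force: 50.0
```

```bash
python3 - <<'E'
from h import *
snap("side","side1"); im=snap("top","top1")
s=sensors.read_state(); print(s["time"],s["ee_pos"],s["orientation"],s["opening"],s["gripper_force"])
E
```

```text
5.4 [ 0.56632273 -0.23490016  0.25067355] [-1.59977267e-04 -4.99255477e-02  9.98752826e-01  4.54590194e-04] 0.01983930506544336 49.99686777591705
```

View pics/side1.png

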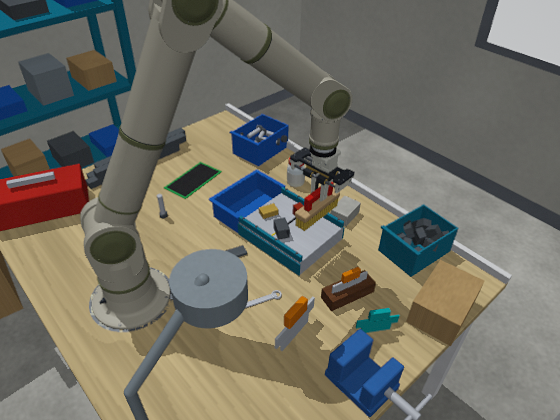

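The side view shows the brush held level at (318,208) above the free end of the bed, with the mat empty at (193,180). I'll lower it onto the bed.

Call:
servo_tool:
  commands:
    - {"tx":0,"ty":0,"yaw":0,"tz":-0.08}
    - {"tx":0,"ty":0,"yaw":0,"tz":-0.16}
    - {"tx":0,"ty":0,"yaw":0,"tz":-0.22}
    - {"tx":0,"ty":0,"yaw":0,"tz":-0.245}
    - {"tx":0,"ty":0,"yaw":0,"tz":-0.255}
    - {"tx":0,"ty":0,"yaw":0,"tz":-0.262}
    - {"tx":0,"ty":0,"yaw":0,"tz":-0.262}

```text
time: 6.1
ee_pos: [0.567, -0.2366, 0.1468]
orientation: [0.001, -0.049, 0.999, -0.0]
contact_force: [-0.1, 0.7, -2.5]
opening: 0.0197
gripper_force: 50.0
```

Call:
servo_tool:
  commands:
    - {"tx":-0.003,"ty":0.03,"yaw":0,"tz":0}
    - {"tx":-0.006,"ty":0.06,"yaw":0,"tz":0}
    - {"tx":-0.009,"ty":0.09,"yaw":0,"tz":0}
    - {"tx":-0.012,"ty":0.12,"yaw":0,"tz":0}
    - {"tx":-0.015,"ty":0.15,"yaw":0,"tz":0}
    - {"tx":-0.018,"ty":0.18,"yaw":0,"tz":0}
    - {"tx":-0.021,"ty":0.21,"yaw":0,"tz":0}
    - {"tx":-0.024,"ty":0.24,"yaw":0,"tz":0}
    - {"tx":-0.027,"ty":0.27,"yaw":0,"tz":0}
    - {"tx":-0.03,"ty":0.3,"yaw":0,"tz":0}
    - {"tx":-0.033,"ty":0.33,"yaw":0,"tz":0}
    - {"tx":-0.036,"ty":0.36,"yaw":0,"tz":0}

```text
time: 7.3
ee_pos: [0.5517, -0.0918, 0.146]
orientation: [-0.0, -0.049, 0.999, -0.0]
contact_force: [-0.3, -2.6, -1.1]
opening: 0.0197
gripper_force: 50.0
```

Call:
servo_tool:
  commands:
    - {"tx":-0.003,"ty":0.03,"yaw":0,"tz":0}
    - {"tx":-0.006,"ty":0.06,"yaw":0,"tz":0}
    - {"tx":-0.009,"ty":0.09,"yaw":0,"tz":0}
    - {"tx":-0.012,"ty":0.12,"yaw":0,"tz":0}
    - {"tx":-0.015,"ty":0.15,"yaw":0,"tz":0}
    - {"tx":-0.018,"ty":0.18,"yaw":0,"tz":0}
    - {"tx":-0.021,"ty":0.21,"yaw":0,"tz":0}
    - {"tx":-0.024,"ty":0.24,"yaw":0,"tz":0}
    - {"tx":-0.027,"ty":0.27,"yaw":0,"tz":0}
    - {"tx":-0.027,"ty":0.27,"yaw":0,"tz":0}

```text
time: 8.3
ee_pos: [0.5411, 0.0174, 0.146]
orientation: [0.0, -0.05, 0.999, 0.0]
contact_force: [0.0, -0.6, -2.0]
opening: 0.0198
gripper_force: 50.0
```

```bash
python3 - <<'E'
from h import *
snap("side","side2")
s=sensors.read_state(); print(s["time"],s["ee_pos"],s["orientation"],s["opening"],s["gripper_force"])
E
```

```text
8.35 [0.54117922 0.01627465 0.14602735] [ 2.44521768e-05 -4.98539792e-02  9.98756516e-01  4.45511903e-05] 0.019523802683280043 49.99685347080231
```

View pics/side2.png

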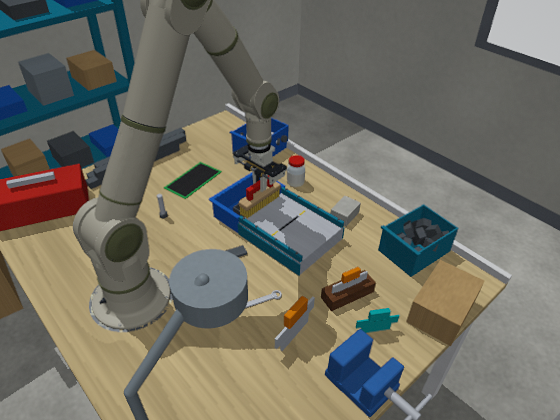

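The bed is now clear behind the brush and the brush stands over the bin edge at (260,203). I'll lift it, move towards the mat, and check the bin.

Call:
servo_tool:
  commands:
    - {"tx":0,"ty":0,"yaw":0,"tz":0.05}
    - {"tx":0,"ty":0,"yaw":0,"tz":0.14}
    - {"tx":0,"ty":0,"yaw":0,"tz":0.23}
    - {"tx":0,"ty":0,"yaw":0,"tz":0.262}
    - {"tx":-0.01,"ty":0.08,"yaw":0.01,"tz":0.262}
    - {"tx":-0.03,"ty":0.19,"yaw":0.02,"tz":0.262}
    - {"tx":-0.05,"ty":0.3,"yaw":0.03,"tz":0.262}
    - {"tx":-0.07,"ty":0.42,"yaw":0.041,"tz":0.262}
    - {"tx":-0.09,"ty":0.54,"yaw":0.041,"tz":0.262}
    - {"tx":-0.11,"ty":0.66,"yaw":0.041,"tz":0.262}
    - {"tx":-0.13,"ty":0.78,"yaw":0.041,"tz":0.262}
    - {"tx":-0.14,"ty":0.888,"yaw":0.041,"tz":0.262}

```text
time: 9.55
ee_pos: [0.4842, 0.3723, 0.2499]
orientation: [-0.0, -0.113, 0.994, -0.0]
contact_force: [1.0, -0.3, -1.7]
opening: 0.0197
gripper_force: 50.0
```

```bash
python3 - <<'E'
from h import *
im=snap("top","top3")
s=sensors.read_state(); print(s["time"],s["ee_pos"],s["orientation"])
c=im[135:260,180:380,::-1]; cv2.imwrite("pics/crop3.png",cv2.resize(c,None,fx=4,fy=4,interpolation=cv2.INTER_CUBIC))
g=cv2.cvtColor(im,cv2.COLOR_RGB2GRAY)
sub=g[172:220,285:320]; ys,xs=np.nonzero(sub<110); print(len(xs), g[195,285:320])
E
```

```text
9.6 [0.48232541 0.38092812 0.24993254] [-2.69935804e-04 -1.16792699e-01  9.93152627e-01  2.69288875e-03]
105 [216 217 216 216 219 216 216 219 216 218 215 219 218 213 160  64  80  88
 164 223 217 219 216 217 216 216 214 215 214 215 216 217 214 214 214]
```

View pics/crop3.png

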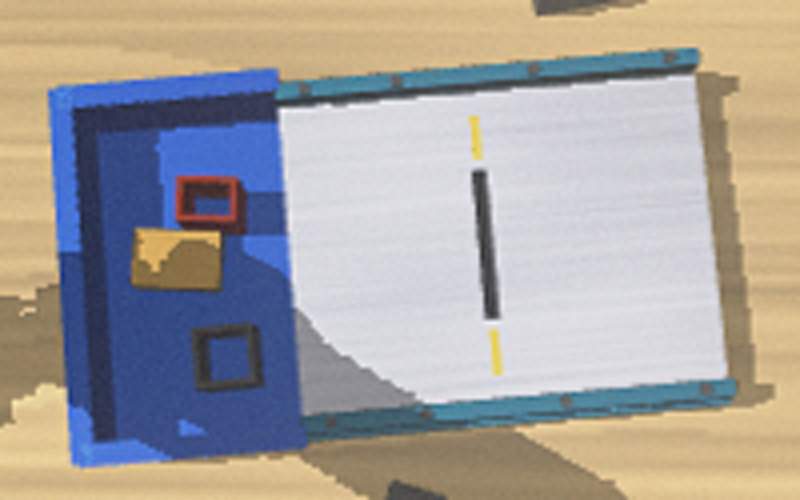

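All three offcuts lie in the bin, with crop pixels (208,200), (178,258) and (228,357). The slot is clear from (478,170) to (492,320). Next I'll set the brush down on the mat and measure the slot and gauge.

Call:
servo_tool:
  commands:
    - {"tx":0,"ty":0,"yaw":0,"tz":0}
    - {"tx":0,"ty":0,"yaw":0,"tz":-0.1}
    - {"tx":0,"ty":0,"yaw":0,"tz":-0.2}
    - {"tx":0,"ty":0,"yaw":0,"tz":-0.29}
    - {"tx":0,"ty":0,"yaw":0,"tz":-0.35}
    - {"tx":0,"ty":0,"yaw":0,"tz":-0.38}
    - {"tx":0,"ty":0,"yaw":0,"tz":-0.395}
    - {"tx":0,"ty":0,"yaw":0,"tz":-0.403}
    - {"tx":0,"ty":0,"yaw":0,"tz":-0.408}
    - {"tx":0,"ty":0,"yaw":0,"tz":-0.41}
    - {"tx":0,"ty":0,"yaw":0,"tz":-0.41}

```text
time: 10.7
ee_pos: [0.4855, 0.3707, 0.0876]
orientation: [0.001, -0.113, 0.994, 0.0]
contact_force: [1.3, 0.6, -1.3]
opening: 0.0195
gripper_force: 50.0
```

```bash
python3 - <<'E'
from h import *
np.set_printoptions(precision=4,suppress=True)
im=cv2.imread("pics/top3.png"); g=cv2.cvtColor(im,cv2.COLOR_BGR2GRAY).astype(float)
# slot centre line per row by darkness-weighted centroid (mouth: white-to-dark on both edges at z=.06)
P=[]
for r in range(175,217):
    w=np.clip(200-g[r,290:315],0,None)
    if w.sum()>250: P.append(((w*np.arange(290,315)).sum()/w.sum(),r))
P=np.array(P); print(P[0],P[-1])
e=onz("top",P,.06)[:,:2]; f=np.polyfit(e[:,0],e[:,1],1); print("slot ends",e[0],e[-1],"mid",e.mean(0),"len",np.linalg.norm(e[0]-e[-1]),"yaw",np.degrees(np.arctan(f[0])))
hsv=cv2.cvtColor(im,cv2.COLOR_BGR2HSV)
M=cv2.inRange(hsv,(22,90,120),(35,255,255)); Y=[]
for a,b in((160,178),(214,232)):
    k=cv2.findNonZero(M[a:b,290:315]).reshape(-1,2)+[290,a]; Y.append(onz("top",[[k[:,0].mean(),(k[:,1].min()+k[:,1].max())/2]],.06)[0,:2])
print("stripes",np.array(Y),"mid",np.mean(Y,0))
# gauge: handle in both views; rack outline top at z .045
im0=cv2.imread("pics/top0.png"); h0=cv2.cvtColor(im0,cv2.COLOR_BGR2HSV)
s0=cv2.imread("pics/side0.png"); hs=cv2.cvtColor(s0,cv2.COLOR_BGR2HSV)
M=cv2.inRange(hs,(6,170,120),(18,255,255)); k=np.zeros_like(M); k[255:290,335:370]=M[255:290,335:370]
r=cv2.minAreaRect(cv2.findNonZero(k)); print("side handle",r,onz("side",cv2.boxPoints(r),.111)[:,:2])
M=cv2.inRange(hsv,(0,60,30),(14,210,140)); k=np.zeros_like(M); k[175:255,390:445]=M[175:255,390:445]
r=cv2.minAreaRect(cv2.findNonZero(k)); b=cv2.boxPoints(r); print("rack",r,"\n",onz("top",b,.045)[:,:2])
E
```

```text
[299.3511 178.    ] [302.5095 214.    ]
slot ends [ 0.6023 -0.1155] [ 0.5062 -0.1244] mid [ 0.5541 -0.1201] len 0.0965293145330584 yaw 5.570410965479171
stripes [[ 0.6267 -0.1129]
 [ 0.4825 -0.127 ]] mid [ 0.5546 -0.12  ]
side handle ((350.8879699707031, 274.4051818847656), (9.847983360290527, 21.009031295776367), 66.80140686035156) [[ 0.4783 -0.4226]
 [ 0.5462 -0.4385]
 [ 0.5277 -0.4697]
 [ 0.4613 -0.4536]]
rack ((416.6656188964844, 213.00485229492188), (26.441967010498047, 59.25727844238281), 11.9761323928833) 
 [[ 0.443  -0.3787]
 [ 0.5998 -0.4156]
 [ 0.5856 -0.4857]
 [ 0.4291 -0.4475]]
```

Call:
servo_tool:
  commands:
    - {"tx":0,"ty":0,"yaw":0,"tz":0}
    - {"tx":0,"ty":0,"yaw":0,"tz":0}
    - {"tx":0,"ty":0,"yaw":0,"tz":0}
    - {"tx":0,"ty":0,"yaw":0,"tz":0}
    - {"tx":0,"ty":0,"yaw":0,"tz":0}
    - {"tx":0,"ty":0,"yaw":0,"tz":0}
    - {"tx":0,"ty":0,"yaw":0,"tz":0}
    - {"tx":0,"ty":0,"yaw":0,"tz":0}
  grip: 0.6

```text
time: 11.5
ee_pos: [0.4852, 0.3705, 0.0868]
orientation: [-0.0, -0.113, 0.994, -0.0]
contact_force: [-0.4, 0.3, 0.2]
opening: 0.0735
gripper_force: 0.0
```

Call:
servo_tool:
  commands:
    - {"tx":0,"ty":0,"yaw":0,"tz":0.05}
    - {"tx":0,"ty":0,"yaw":0,"tz":0.13}
    - {"tx":0,"ty":0,"yaw":0,"tz":0.24}
    - {"tx":0,"ty":0,"yaw":0,"tz":0.35}
    - {"tx":0.01,"ty":-0.1,"yaw":-0.03,"tz":0.37}
    - {"tx":0.02,"ty":-0.2,"yaw":-0.06,"tz":0.37}
    - {"tx":0.03,"ty":-0.3,"yaw":-0.09,"tz":0.37}
    - {"tx":0.04,"ty":-0.41,"yaw":-0.12,"tz":0.37}
    - {"tx":0.05,"ty":-0.52,"yaw":-0.146,"tz":0.37}
    - {"tx":0.06,"ty":-0.63,"yaw":-0.146,"tz":0.37}
    - {"tx":0.065,"ty":-0.74,"yaw":-0.146,"tz":0.37}
    - {"tx":0.071,"ty":-0.85,"yaw":-0.146,"tz":0.37}

```text
time: 12.7
ee_pos: [0.5134, 0.0288, 0.235]
orientation: [0.0, 0.116, 0.993, 0.0]
contact_force: [0.3, 1.5, 0.1]
opening: 0.0739
gripper_force: 0.0
```

```bash
python3 - <<'E'
from h import *
im=cv2.cvtColor(snap("top","top4"),cv2.COLOR_RGB2BGR); hsv=cv2.cvtColor(im,cv2.COLOR_BGR2HSV)
for z in (.107,):
    M=cv2.inRange(hsv,(0,170,190),(8,255,255)); k=np.zeros_like(M); k[170:270,85:145]=M[170:270,85:145]
    p=cv2.findNonZero(k)
    if p is not None:
        r=cv2.minAreaRect(p); print(r, onz("top",cv2.boxPoints(r),z).round(4).tolist())
E
```

```text
((106.6891860961914, 218.13514709472656), (46.19611740112305, 6.5759596824646), 80.53767395019531) [[0.542, 0.3917, 0.107], [0.5449, 0.3754, 0.107], [0.4303, 0.3491, 0.107], [0.4274, 0.3653, 0.107]]
```

Call:
servo_tool:
  commands:
    - {"tx":0,"ty":-0.1,"yaw":0,"tz":0}
    - {"tx":0,"ty":-0.21,"yaw":0,"tz":0}
    - {"tx":0,"ty":-0.32,"yaw":0,"tz":0}
    - {"tx":0,"ty":-0.43,"yaw":0,"tz":0}
    - {"tx":0,"ty":-0.54,"yaw":0,"tz":0}
    - {"tx":0,"ty":-0.65,"yaw":0,"tz":0}
    - {"tx":0,"ty":-0.74,"yaw":0,"tz":0}
    - {"tx":0,"ty":-0.8,"yaw":0,"tz":0}

```text
time: 13.55
ee_pos: [0.513, -0.2925, 0.2348]
orientation: [0.0, 0.117, 0.993, -0.0]
contact_force: [0.3, -0.1, -0.3]
opening: 0.0746
gripper_force: 0.0
```

Call:
servo_tool:
  commands:
    - {"tx":0,"ty":-0.1,"yaw":0,"tz":0}
    - {"tx":0,"ty":-0.2,"yaw":0,"tz":0}
    - {"tx":0,"ty":-0.29,"yaw":0,"tz":0}
    - {"tx":0,"ty":-0.35,"yaw":0,"tz":0}
    - {"tx":0,"ty":-0.371,"yaw":0,"tz":0}
    - {"tx":0,"ty":-0.371,"yaw":0,"tz":0}
    - {"tx":0,"ty":-0.371,"yaw":0,"tz":0}
    - {"tx":0,"ty":-0.371,"yaw":0,"tz":0}

```text
time: 14.35
ee_pos: [0.5142, -0.4359, 0.2349]
orientation: [0.0, 0.115, 0.993, 0.0]
contact_force: [0.3, 0.3, 0.8]
opening: 0.0742
gripper_force: 0.0
```

Call:
servo_tool:
  commands:
    - {"tx":0,"ty":0,"yaw":0,"tz":-0.08}
    - {"tx":0,"ty":0,"yaw":0,"tz":-0.16}
    - {"tx":0,"ty":0,"yaw":0,"tz":-0.23}
    - {"tx":0,"ty":0,"yaw":0,"tz":-0.29}
    - {"tx":0,"ty":0,"yaw":0,"tz":-0.33}
    - {"tx":0,"ty":0,"yaw":0,"tz":-0.355}
    - {"tx":0,"ty":0,"yaw":0,"tz":-0.365}
    - {"tx":0,"ty":0,"yaw":0,"tz":-0.365}
    - {"tx":0,"ty":0,"yaw":0,"tz":-0.365}

```text
time: 15.25
ee_pos: [0.5141, -0.4382, 0.0898]
orientation: [0.001, 0.116, 0.993, -0.0]
contact_force: [0.2, -1.0, 0.2]
opening: 0.074
gripper_force: 0.0
```

Call:
servo_tool:
  commands:
    - {"tx":0,"ty":0,"yaw":0,"tz":0}
    - {"tx":0,"ty":0,"yaw":0,"tz":0}
    - {"tx":0,"ty":0,"yaw":0,"tz":0}
    - {"tx":0,"ty":0,"yaw":0,"tz":0}
    - {"tx":0,"ty":0,"yaw":0,"tz":0}
    - {"tx":0,"ty":0,"yaw":0,"tz":0}
    - {"tx":0,"ty":0,"yaw":0,"tz":0}
    - {"tx":0,"ty":0,"yaw":0,"tz":0}
    - {"tx":0,"ty":0,"yaw":0,"tz":0}
    - {"tx":0,"ty":0,"yaw":0,"tz":0}
    - {"tx":0,"ty":0,"yaw":0,"tz":0}
  grip: -1
  newtons: 30

```text
time: 16.35
ee_pos: [0.5136, -0.4378, 0.0888]
orientation: [-0.0, 0.116, 0.993, 0.0]
contact_force: [-0.7, 0.0, -0.4]
opening: 0.0159
gripper_force: 30.0
```

Call:
servo_tool:
  commands:
    - {"tx":0,"ty":0,"yaw":0,"tz":0.04}
    - {"tx":0,"ty":0,"yaw":0,"tz":0.11}
    - {"tx":0,"ty":0,"yaw":0,"tz":0.2}
    - {"tx":0,"ty":0,"yaw":0,"tz":0.28}
    - {"tx":0.01,"ty":0.07,"yaw":0.01,"tz":0.3}
    - {"tx":0.03,"ty":0.17,"yaw":0.03,"tz":0.3}
    - {"tx":0.04,"ty":0.28,"yaw":0.05,"tz":0.3}
    - {"tx":0.06,"ty":0.39,"yaw":0.07,"tz":0.3}
    - {"tx":0.08,"ty":0.5,"yaw":0.09,"tz":0.3}
    - {"tx":0.09,"ty":0.61,"yaw":0.105,"tz":0.3}
    - {"tx":0.1,"ty":0.71,"yaw":0.105,"tz":0.3}
    - {"tx":0.102,"ty":0.794,"yaw":0.105,"tz":0.3}

```text
time: 17.55
ee_pos: [0.5547, -0.1179, 0.21]
orientation: [0.001, -0.05, 0.999, 0.0]
contact_force: [0.4, 0.7, -2.2]
opening: 0.0159
gripper_force: 30.0
```

Call:
servo_tool:
  commands:
    - {"tx":0,"ty":0,"yaw":0,"tz":-0.02}
    - {"tx":0,"ty":0,"yaw":0,"tz":-0.06}
    - {"tx":0,"ty":0,"yaw":0,"tz":-0.1}
    - {"tx":0,"ty":0,"yaw":0,"tz":-0.13}
    - {"tx":0,"ty":0,"yaw":0,"tz":-0.14}
    - {"tx":0,"ty":0,"yaw":0,"tz":-0.14}
    - {"tx":0,"ty":0,"yaw":0,"tz":-0.14}

```text
time: 18.25
ee_pos: [0.5547, -0.1206, 0.1533]
orientation: [0.0, -0.049, 0.999, -0.0]
contact_force: [-0.1, -0.1, -0.6]
opening: 0.016
gripper_force: 30.0
```

```bash
python3 - <<'E'
from h import *
a=snap("top","top5"); b=snap("side","side5")
s=sensors.read_state(); print(s["time"],s["ee_pos"],s["orientation"])
f=lambda i,x,y:cv2.resize(i[y:y+130,x:x+130,::-1],None,fx=3,fy=3,interpolation=cv2.INTER_CUBIC)
cv2.imwrite("pics/crop5.png",np.hstack([f(a,240,135),f(b,225,165)]))
E
```

```text
18.35 [ 0.55478796 -0.12050003  0.15346002] [ 5.20049996e-04 -4.88829301e-02  9.98804374e-01 -1.02538436e-04]
```

View pics/crop5.png

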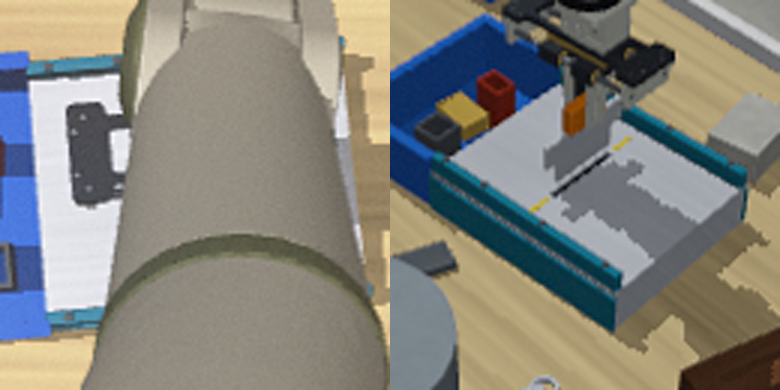

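The top view is blocked by the forearm. In the side view the blade's lower left corner is near crop (555,180), hanging just above the slot. I'll check it against the expected point.

```bash
python3 - <<'E'
from h import *
print(onz("side",[[280,225]],.0796).round(4), "expect .510,-.1245")
# slot ends seen in side view, z .06: crop (552,195),(612,153)
print(onz("side",[[225+(552-390)/3,165+195/3],[225+(612-390)/3,165+153/3]],.06).round(4))
im=cv2.imread("pics/side5.png"); cv2.imwrite("pics/crop6.png",cv2.resize(im[190:245,260:320],None,fx=10,fy=10,interpolation=cv2.INTER_CUBIC))
E
```

```text
[[ 0.5108 -0.1254  0.0796]] expect .510,-.1245
[[ 0.5059 -0.1263  0.06  ]
 [ 0.6066 -0.1191  0.06  ]]
```

View pics/crop6.png

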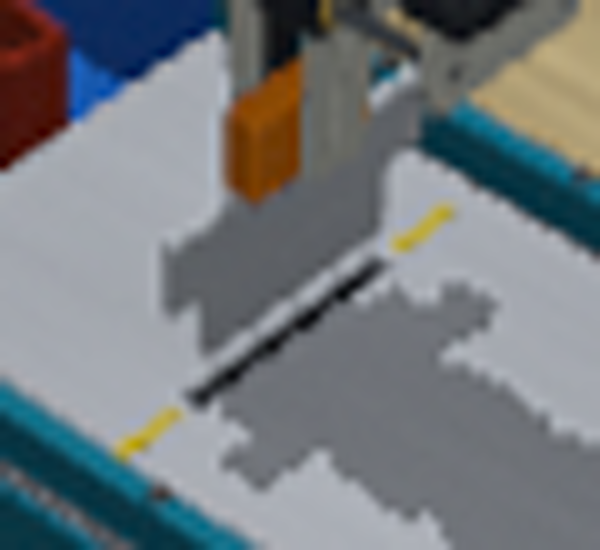

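The foot corner is at crop (203,352) and the slot end at (193,400). They line up within about 2 mm, so I'll lower it slowly and watch the force.

Call:
servo_tool:
  commands:
    - {"tx":0,"ty":0,"yaw":0,"tz":-0.02}
    - {"tx":0,"ty":0,"yaw":0,"tz":-0.035}
    - {"tx":0,"ty":0,"yaw":0,"tz":-0.045}
    - {"tx":0,"ty":0,"yaw":0,"tz":-0.052}
    - {"tx":0,"ty":0,"yaw":0,"tz":-0.058}
    - {"tx":0,"ty":0,"yaw":0,"tz":-0.062}
    - {"tx":0,"ty":0,"yaw":0,"tz":-0.062}

```text
time: 19.05
ee_pos: [0.5544, -0.1203, 0.1278]
orientation: [-0.0, -0.049, 0.999, 0.0]
contact_force: [0.8, -0.1, -1.9]
opening: 0.0157
gripper_force: 30.0
```

Call:
servo_tool:
  commands:
    - {"tx":0,"ty":0,"yaw":0,"tz":-0.012}
    - {"tx":0,"ty":0,"yaw":0,"tz":-0.024}
    - {"tx":0,"ty":0,"yaw":0,"tz":-0.036}
    - {"tx":0,"ty":0,"yaw":0,"tz":-0.046}
    - {"tx":0,"ty":0,"yaw":0,"tz":-0.054}
    - {"tx":0,"ty":0,"yaw":0,"tz":-0.059}
    - {"tx":0,"ty":0,"yaw":0,"tz":-0.059}
    - {"tx":0,"ty":0,"yaw":0,"tz":-0.059}

```text
time: 19.85
ee_pos: [0.5545, -0.1203, 0.1044]
orientation: [0.0, -0.049, 0.999, -0.0]
contact_force: [0.1, -0.1, -2.7]
opening: 0.0158
gripper_force: 30.0
```

Foot is at about 30 mm, so the shoulders are on the bed. I'll release and retreat.

Call:
servo_tool:
  commands:
    - {"tx":0,"ty":0,"yaw":0,"tz":-0.003}
    - {"tx":0,"ty":0,"yaw":0,"tz":-0.003}
    - {"tx":0,"ty":0,"yaw":0,"tz":-0.003}
    - {"tx":0,"ty":0,"yaw":0,"tz":-0.003}
    - {"tx":0,"ty":0,"yaw":0,"tz":-0.003}
    - {"tx":0,"ty":0,"yaw":0,"tz":-0.003}
    - {"tx":0,"ty":0,"yaw":0,"tz":-0.003}
    - {"tx":0,"ty":0,"yaw":0,"tz":-0.003}
  grip: 0.4

```text
time: 20.65
ee_pos: [0.5544, -0.1203, 0.1032]
orientation: [0.0, -0.049, 0.999, 0.0]
contact_force: [-0.9, 0.1, -0.1]
opening: 0.0646
gripper_force: 0.0
```

Call:
servo_tool:
  commands:
    - {"tx":0,"ty":0,"yaw":0,"tz":0.03}
    - {"tx":0,"ty":0,"yaw":0,"tz":0.08}
    - {"tx":0,"ty":0,"yaw":0,"tz":0.16}
    - {"tx":0,"ty":0,"yaw":0,"tz":0.26}
    - {"tx":0,"ty":0,"yaw":0,"tz":0.36}
    - {"tx":0,"ty":-0.1,"yaw":0,"tz":0.4}
    - {"tx":0,"ty":-0.2,"yaw":0,"tz":0.4}
    - {"tx":0,"ty":-0.3,"yaw":0,"tz":0.4}
    - {"tx":0,"ty":-0.4,"yaw":0,"tz":0.4}
    - {"tx":0,"ty":-0.5,"yaw":0,"tz":0.4}
    - {"tx":0,"ty":-0.5,"yaw":0,"tz":0.4}
    - {"tx":0,"ty":-0.5,"yaw":0,"tz":0.4}

```text
time: 21.85
ee_pos: [0.5539, -0.3211, 0.2637]
orientation: [0.0, -0.048, 0.999, 0.0]
contact_force: [-0.1, 1.1, -0.6]
opening: 0.0653
gripper_force: 0.0
```

```bash
python3 - <<'E'
from h import *
a=snap("top","top7"); b=snap("side","side7")
s=sensors.read_state(); print(s["time"],s["ee_pos"],s["contact_force"],s["opening"])
f=lambda i,x,y,w,h:cv2.resize(i[y:y+h,x:x+w,::-1],(int(w*400/w),int(h*400/w)),interpolation=cv2.INTER_CUBIC)
cv2.imwrite("pics/crop7.png",np.hstack([f(a,80,130,300,225),f(b,160,120,200,150)]))
E
```

```text
21.95 [ 0.55457706 -0.31894147  0.26361586] [-0.48962979  0.39765182 -0.72912519] 0.06488112138112988
```

View pics/crop7.png

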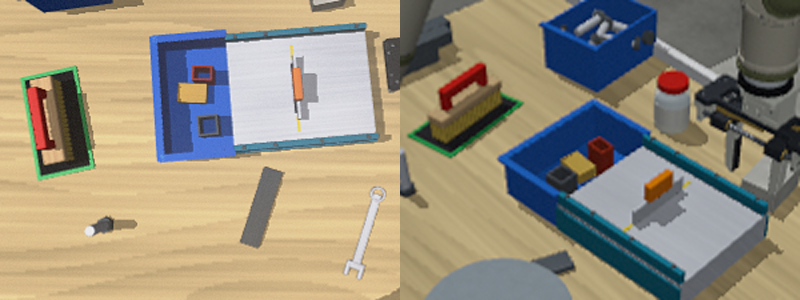

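The gauge stands in the slot at (297,85), the brush is upright on its mat, and the three offcuts are in the bin.

```bash
python3 -c "
from workcell import hand_in
print(hand_in())"
```

```text
the job is handed in; nothing more can be done
None
```

The job is handed in at about 22 s of the 64 s allowed: the last pictures show all three offcuts in the scrap bin, the brush standing on its mat, and the gauge released in the bed's slot, but the hand-in gave no verdict.

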